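Lay the tall amber bottle down in its labelling cradle

ROBOT

A 6-joint arm with a two-finger parallel gripper is mounted at the origin on the work surface. World frame = base frame: x ahead of the robot, y to its left, z up, the work surface at z = 0. Lengths are in mm, angles in rad, forces in N, time in s.
With the tool pointing down it reaches from about 350 to 975 mm from the base axis. Payload 7.1 kg.
Tool frame: the origin (TCP) lies at the very end of the fingers, on their centre line; the grasp point (between the pads) lies ctrl.hold_point_z behind it (ctrl.hold_point_z is the distance from the TCP to the grasp point, in mm); z points along the fingers, y is the line along which they close (so a half turn about z gives the same grasp; the last joint's range is limited). The gripper opens to 88 mm and grips with 3 to 60 N. Pads are 20 mm wide; open, the fingers measure 115 mm over their backs; the gripper's body (75 mm by 178 mm) begins 61 mm behind the grasp point.
Start: joints at [1.318, 0.423, 1.63, -0, 1.089, -0.019], TCP at [144.766, 607.986, 222.675] pointing down, gripper open.
Joint ranges: [-3, 3], [-0.9, 2.11], [0.09, 2.58], [-1.31, 4.45], [0.11, 2.69], [-2.54, 2.54]. Speed limits (rad/s): [2.39, 2.39, 3.01, 3.14, 3.14, 3.14].

INTERFACE

Orientations are given as a rotation vector (axis times angle).
In Python, from workcell import ctrl gives the robot as it stands. The module is installed in compiled form; this text tells all that it offers.
- The arm moves only by the shell command python3 -m creep 'ROWS'. ROWS is JSON, a list of rows, each an object with "translation": the shift along the tool's x, y, z in mm, a list of three; "angular": the turn, a rotation vector about the tool's x, y, z in rad, a list of three; "jaw": the opening, from 0 (shut) to 1 (fully open). A call has exactly 8 rows; each row is the pose to reach, as a shift and turn from the pose commanded when the call began, along the tool's axes at that moment; what a row does not reach only later rows make up. A row lasts 1/8 s, in which the tool goes at most 62.5 mm and 10.7 degrees, less where a joint would pass 70% of its speed; a pose out of reach is approached as far as the arm can. A call with a gripper value outside its range is refused whole. The fingers move at their own pace and stop on an object; the grip force is fixed at half the most. Time passes only in rows, so rows that repeat a pose let the fingers close, or fill a call up. It gives the time, the measured TCP pose, the force, the opening and the grip force at its end, in the units of the state.
- ctrl.get_obs(): the state, without advancing time (a new reading comes with each control period).
- ctrl.get_image(name): name is "side" or "top" or "wrist"; returns the picture (420x560x3 uint8, red, green, blue); there is no depth.
- ctrl.camera_info(name): a dict with "camera_matrix" (3x3 intrinsics, pixels), "world_from_camera" (4x4, takes a point from camera to world coordinates). Camera axes: x right, y up, looking along -z (the intrinsics and any distortion apply to the point x, -y, -z); pixel columns grow to the right and rows downward; lengths in mm; the calibration is good to about 2 mm. The wrist camera is an equidistant fisheye: a pixel r from the principal point sees the ray r / f radians off the axis. A picture is of the moment at which its call begins: read the wrist's pose just before it. camera_info takes no time and is no camera call; for the wrist camera it gives the pose at the moment of the call.
- ctrl.close_job(): hands the job in; it is judged then, once.
Trained networks look in the newest picture that a camera, given by its name, has taken for a name from the list of things; names that differ only in an ending like _2 or _b are one class to them, and where a whole thing is asked for, a point or a joint stands for the part that bears it (a point fixed in the world has none). Each returns a list of dicts, best first, with "score" (0 to 1); they miss things now and then, are a little off and sometimes report something else, mostly with a low value. They report only what shows in the picture. A call takes as long as a camera call. They do not tell look-alikes from the thing itself.
- ctrl.look_for(camera, label): "rect" ([left, top, right, bottom] in pixels, round what is visible of it).
The state is a dict: "t": time; "qpos": joint angles; "qvel": joint speeds; "joint_torque": joint torques, N m; "ee_pos": TCP position; "orientation": TCP orientation; "ft_force": force on the tool from outside, world axes, zero at the start; "moment": the same for the moment, N m; "width": finger opening in mm; "grasp_force": force on a finger pad.
Only numpy, scipy, OpenCV 4.12 (cv2) and the standard library are available. Lean on these libraries where they do the work, as an engineer would, in place of code of your own. Each camera call takes 0.05 s, during which the arm holds its last target. There are 200 camera calls.

TASK

The tall square amber bottle with the black cap stands upright in the wooden labelling cradle. Without gripping or lifting it, tip it over with your fingers along the felt channel, away from the brass stop, steadying it all the way so that it comes down gently on its side, then push it back along the channel until its foot is flush against the brass stop. Leave the other bottles, the jar and the beaker where they are, and finish clear of everything.

Things in the scene. Friction and masses are not known exactly. Their poses are not given: they have to be found in the camera images.
- cradle: Fixed wooden labelling cradle. Origin: at table height (z = 0), straight below the middle of the brass stop's face. x runs level along the channel from stop to open end (the way the bottle is laid), y across, z up. Level felt floor 50 mm above the table, x = 0 to 210 mm, 66 mm wide, between side rails 17 mm thick, rising 18 mm above the felt.
- stop (a point): Middle of the lower edge of the brass stop's face, on the felt. The face is upright, square to the channel, 50 mm high, with a wooden block 30 mm thick and 100 mm wide behind it.
- open_end (a point): Middle of the felt's edge at the channel's open end, 210 mm from the stop. Beyond it there is only the bare table 50 mm lower, so a finger under the bottle's cap has room.
- bottle_mid (a point): Centre of the tall square amber bottle (95 mm from foot and from cap top, on its axis); z points from foot to cap. Loose, 0.2 to 0.4 kg. 190 mm tall: body 60 x 60 mm for the lowest 130 mm, low shoulder, round neck 26 mm, square black cap 32 x 32 mm from 156 to 190 mm, flat sides in line with the channel. Starts upright on the felt, its body 10 to 30 mm off the stop. Lying, its axis is 30 mm above the felt (80 mm above the table).
- bottle_foot (a point): Centre of the bottle's flat underside; z points from foot to cap. Centre of mass 76 mm above it: the bottle balances at about 21 degrees of tilt and falls by itself beyond that. It turns about the edge of the foot farthest from the stop, which may skid a little on the felt. Once laid, and until pushed home, the cap sticks out past the open end.
- dropper_a: A bystander to be left alone, loose: black dropper bottle with black bulb, 34 mm in diameter, 96 mm tall. Origin: centre of its underside, z up.
- dropper_b: A bystander to be left alone, loose: black dropper bottle with white bulb, 34 mm in diameter, 96 mm tall. Origin: centre of its underside, z up.
- dropper_c: A bystander to be left alone, loose: amber dropper bottle with black bulb, 34 mm in diameter, 96 mm tall. Origin: centre of its underside, z up.
- dropper_d: A bystander to be left alone, loose: white dropper bottle, 34 mm in diameter, 96 mm tall. Origin: centre of its underside, z up.
- jar: A bystander to be left alone, loose: glass jar with white lid, 52 mm in diameter, 73 mm tall. Origin: centre of its underside, z up.
- beaker: A bystander to be left alone, loose: open glass beaker, 66 mm across the rim, 80 mm tall. Origin: centre of its underside, z up.
- spare: A bystander to be left alone, loose: tall amber bottle like the one in the cradle but with a white cap, 60 x 60 mm, 190 mm tall, standing on the table. Origin: centre of its underside, z up.
There are look-alikes about, which are no part of the job. Leave any purple or red look-alike of the part that bears bottle_mid alone.

How it is judged:
By the outcome, as a careful person would: the job done as asked, in the order asked, and still so for the second after the job is handed in, with the robot touching nothing.
It also fails if it takes over 64 s, if anything falls off the work surface, if the arm or the gripper's body presses on something with over 40 N, if the wrist force passes 120 N, or if a joint passes its speed limit or range.

## Working session

There is one attempt and no reset: what is moved stays moved. The work goes in short steps, Python scripts to look and compute and a shell command to move; the robot and the scene stay as the last step left them, time stands still between calls to the robot, and variables do not carry over. Pictures are saved under pics/ and viewed, at most 10 in all, crops included, and the job is handed in when it is done.

```bash
mkdir -p pics; python3 - <<'E'
from workcell import ctrl
import cv2,numpy as np
ims=[]
for c in("side","top"):
    im=ctrl.get_image(c); cv2.imwrite(f"pics/{c}1.png",im[:,:,::-1])
    i=ctrl.camera_info(c); print(c,np.round(i["camera_matrix"],1).tolist(),np.round(i["world_from_camera"],3).tolist(),[k for k in i])
    for l in("cradle","bottle_mid","spare","stop","open_end"):
        print(l,[(np.round(d["rect"]).tolist(),round(d["score"],2)) for d in ctrl.look_for(c,l)][:4])
o=ctrl.get_obs();print({k:np.round(v,3).tolist() for k,v in o.items()},ctrl.hold_point_z)
E
```

```text
side [[386.7, 0.0, 283.7], [0.0, 386.7, 211.2], [0.0, 0.0, 1.0]] [[-0.964, 0.196, -0.182, 363.481], [-0.267, -0.741, 0.615, 548.381], [-0.014, 0.642, 0.767, 847.078], [0.0, 0.0, 0.0, 1.0]] ['camera_matrix', 'world_from_camera']
cradle [([248.0, 211.0, 329.0, 310.0], 0.63)]
bottle_mid [([332.0, 236.0, 371.0, 302.0], 0.76), ([265.0, 208.0, 304.0, 282.0], 0.65), ([226.0, 172.0, 257.0, 232.0], 0.57)]
spare [([115.0, 342.0, 175.0, 408.0], 0.89)]
stop [([246.0, 209.0, 331.0, 313.0], 0.93)]
open_end [([249.0, 209.0, 331.0, 310.0], 0.56)]
top [[427.6, 0.0, 280.4], [0.0, 427.6, 209.9], [0.0, 0.0, 1.0]] [[-0.027, 0.988, -0.154, 347.813], [-0.999, -0.029, -0.012, -18.754], [-0.017, 0.154, 0.988, 1337.687], [0.0, 0.0, 0.0, 1.0]] ['camera_matrix', 'world_from_camera']
cradle [([224.0, 202.0, 309.0, 254.0], 0.84), ([193.0, 213.0, 210.0, 234.0], 0.21)]
bottle_mid [([249.0, 264.0, 275.0, 291.0], 0.97), ([248.0, 207.0, 269.0, 237.0], 0.95), ([288.0, 155.0, 313.0, 186.0], 0.73)]
spare [([130.0, 150.0, 170.0, 180.0], 0.86), ([224.0, 201.0, 312.0, 250.0], 0.17)]
stop [([226.0, 200.0, 311.0, 249.0], 0.74)]
open_end [([227.0, 201.0, 309.0, 251.0], 0.93), ([418.0, 223.0, 448.0, 244.0], 0.36)]
{'t': 0.6, 'qpos': [1.318, 0.423, 1.63, -0.0, 1.089, -0.019], 'qvel': [-0.001, 0.0, -0.0, -0.001, 0.001, 0.0], 'joint_torque': [-0.0, -54.43, -27.393, 0.064, 0.017, 0.0], 'ee_pos': [144.762, 607.977, 222.688], 'orientation': [0.366, 3.12, -0.0], 'ft_force': [0.955, 1.198, -0.378], 'moment': [-0.001, -0.003, -0.057], 'grasp_force': 0.0, 'width': 87.748} 18.700000000000003
```

View pics/side1.png

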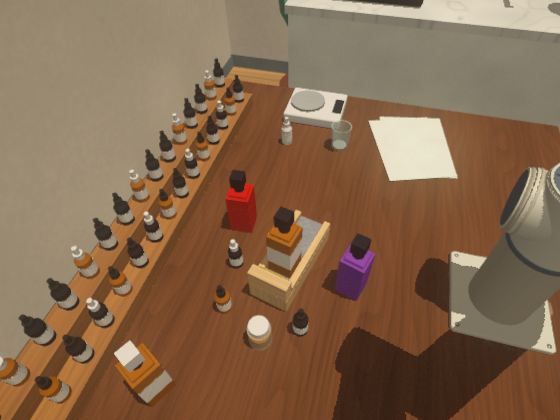

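View pics/top1.png

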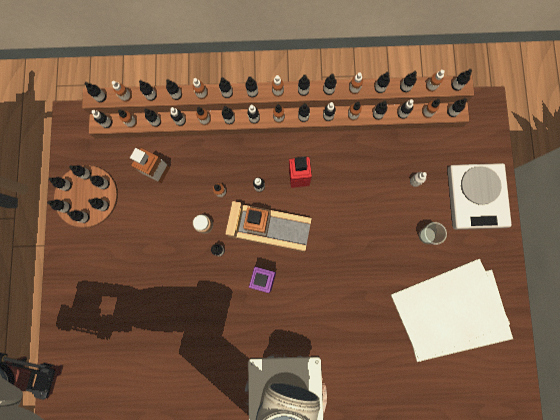

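The side picture shows the amber bottle at (285,245) in the cradle. The stop is at the lower left (270,285), the red look-alike at (241,205) and the purple one at (356,265). In the top picture the cradle runs from the stop (235,220) to the open end (308,232), which is towards world −y. I'll enlarge both for corner points.

```bash
python3 - <<'E'
import cv2,numpy as np
a=cv2.imread("pics/top1.png")[190:270,215:325]; b=cv2.imread("pics/side1.png")[195:315,235:345]
a=cv2.resize(a,None,fx=5,fy=5,interpolation=cv2.INTER_CUBIC);b=cv2.resize(b,None,fx=5,fy=5,interpolation=cv2.INTER_CUBIC)
for im,u0,v0,n in((a,215,190,"a"),(b,235,195,"b")):
    for k in range(0,im.shape[1],50): cv2.putText(im,str(u0+k//5),(k,10),0,.35,(255,255,255),1); cv2.line(im,(k,0),(k,im.shape[0]),(255,255,0),1) if k%100==0 else 0
    for k in range(0,im.shape[0],50): cv2.putText(im,str(v0+k//5),(0,k+10),0,.35,(255,255,255),1); cv2.line(im,(0,k),(im.shape[1],k),(255,255,0),1) if k%100==0 else 0
    cv2.imwrite(f"pics/crop_{n}.png",im)
E
```

```text
(no output)
```

View pics/crop_a.png

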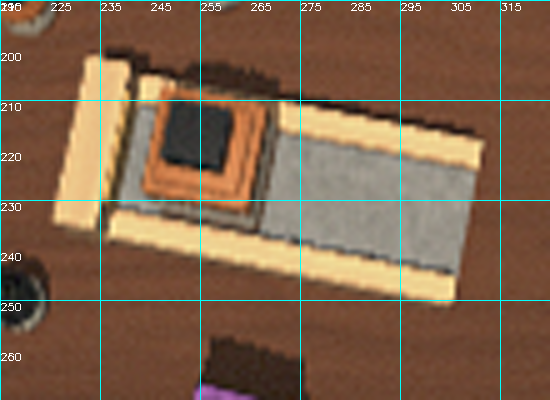

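View pics/crop_b.png

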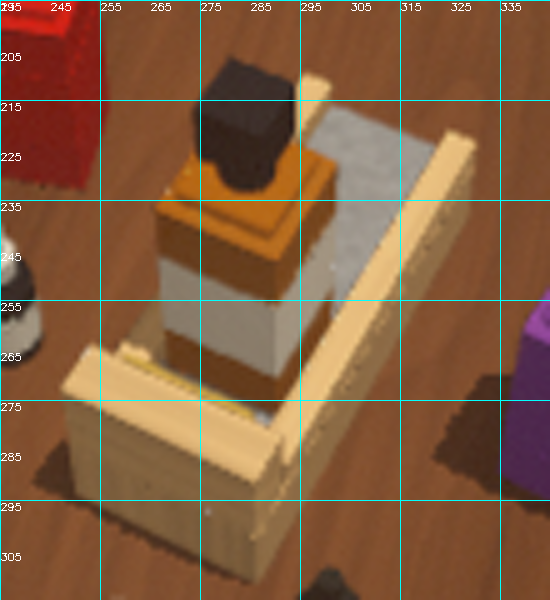

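```bash
cat > h.py <<'E'
import numpy as np
from workcell import ctrl
I={c:ctrl.camera_info(c) for c in("side","top")}
def proj(c,P):
    K=I[c]["camera_matrix"];T=np.linalg.inv(I[c]["world_from_camera"])
    p=np.atleast_2d(P)@T[:3,:3].T+T[:3,3]; p=p*[1,-1,-1]
    q=p@np.array(K).T; return q[:,:2]/q[:,2:]
def ray(c,uv,z):
    K=np.array(I[c]["camera_matrix"]);W=np.array(I[c]["world_from_camera"])
    d=W[:3,:3]@(np.linalg.inv(K)@[uv[0],uv[1],1]*[1,-1,-1]); o=W[:3,3]
    return o+d*(z-o[2])/d[2]
E
cat > fit.py <<'E'
from h import *
from scipy.optimize import least_squares
top=[(-30,50,100,232.2,201),(0,50,100,241.2,202.4),(-30,-50,100,225.6,234.4),(0,-50,100,235,236),(210,50,68,312,218.4),(210,-50,68,306,250),(210,33,50,310,224.4),(210,-33,50,305.6,243.6)]
side=[(-30,50,100,247.4,272.6),(0,50,100,253.4,264),(-30,-50,100,286.4,291.4),(0,-50,100,292,281.4),(210,-50,68,330.2,224),(210,-33,68,325,220.6),(210,50,68,295.4,209.4),(210,33,68,301.2,212.4)]
def w(p,P):
    c,s=np.cos(p[2]),np.sin(p[2]); P=np.atleast_2d(P).astype(float)
    return P@np.array([[c,s,0],[-s,c,0],[0,0,1]])+[p[0],p[1],0]
def r(p,sets):
    return np.concatenate([(proj(c,w(p,[q[:3] for q in S]))-[q[3:] for q in S]).ravel() for c,S in sets])
for S in([("top",top)],[("side",side)],[("top",top),("side",side)]):
    f=least_squares(r,[440,90,-1.7],args=(S,),loss="soft_l1"); print(np.round(f.x,3),np.round(r(f.x,S).reshape(-1,2),1).tolist())
p=f.x
C=lambda P:(np.array([[np.cos(p[2]),np.sin(p[2])],[-np.sin(p[2]),np.cos(p[2])]])@(np.array(P)[:2]-p[:2])).round(1)
print("cap",C(ray("top",(254.4,216.8),240)),C(ray("side",(284,213.4),240)),"shoulder",C(ray("top",(256.6,219.6),182)))
for n,uv,z in(("red cap",(300,162),190),("purple cap",(261,280),190),("drop",(258,181),90),("drop2",(220,186),90),("drop3",(217,247),90),("jar",(201,222),73)):
    P=ray("top",uv,z);print(n,P.round(),C(P))
E
python3 fit.py
```

```text
[516.505 120.137  -1.788] [[-0.2, -0.1], [0.7, 0.4], [-0.7, -0.2], [-0.0, 0.1], [-0.4, -1.0], [-0.4, 0.3], [0.3, -0.7], [0.8, 1.5]]
[517.1   125.211  10.773] [[-0.9, 0.7], [0.1, -0.9], [-0.2, 0.8], [0.7, -0.1], [0.3, -0.6], [-0.6, 0.3], [0.2, 0.1], [0.2, -0.6]]
[517.001 122.846  -1.791] [[-1.1, -0.3], [-0.1, 0.2], [-1.7, -0.4], [-1.0, -0.1], [-1.3, -0.8], [-1.4, 0.4], [-0.6, -0.6], [-0.2, 1.6], [-0.5, -0.2], [0.5, -1.7], [0.2, -0.2], [1.0, -1.1], [0.3, -1.4], [-0.5, -0.4], [0.3, -0.6], [0.3, -1.3]]
cap [61.5 -0.7] [57.4  0.9] shoulder [63.  -0.1]
red cap [659. -62. 190.] [149.4 179. ]
purple cap [340.  52. 190.] [ 107.6 -157. ]
drop [632.  61.  90.] [ 34.8 125.3]
drop2 [620. 175.  90.] [-73.7  88.9]
drop3 [438. 185.  90.] [-43.4 -90.5]
jar [515. 235.  73.] [-109.5  -26.2]
```

```bash
cat > plan.py <<'E'
from h import *
from scipy.spatial.transform import Rotation as Ro
CP=[517.0,122.8,-1.791]
def pose(x,z,phi,y=0):
    c,s=np.cos(CP[2]),np.sin(CP[2]); Z=np.array([[c,-s,0],[s,c,0],[0,0,1]]); f=np.radians(phi)
    R=np.array([[0,-np.cos(f),-np.sin(f)],[-1,0,0],[0,np.sin(f),-np.cos(f)]])
    return Z@[x,y,z]+[CP[0],CP[1],0],Z@R
def now():
    o=ctrl.get_obs(); return np.array(o["ee_pos"]),Ro.from_rotvec(o["orientation"]).as_matrix()
def rel(a,b):
    return (a[1].T@(b[0]-a[0])).round(1).tolist(),Ro.from_matrix(a[1].T@b[1]).as_rotvec().round(4).tolist()
def cradle(P):
    c,s=np.cos(CP[2]),np.sin(CP[2]); return np.array([[c,s],[-s,c]])@(np.array(P)[:2]-CP[:2])
E
python3 - <<'E'
from plan import *
print(rel(now(),pose(60,270,0)), cradle(now()[0]))
E
```

```text
([-475.3, -445.7, -47.3], [-0.0, 0.0, -0.0136]) [-392.15399618 -469.22564253]
```

```bash
python3 -m creep '[{"translation":[0,0,-40],"angular":[0,0,0],"jaw":1},{"translation":[-30,-28,-55],"angular":[0,0,0],"jaw":1},{"translation":[-70,-66,-55],"angular":[0,0,0],"jaw":1},{"translation":[-110,-103,-55],"angular":[0,0,0],"jaw":1},{"translation":[-150,-140,-55],"angular":[0,0,0],"jaw":1},{"translation":[-190,-178,-55],"angular":[0,0,0],"jaw":1},{"translation":[-230,-215,-55],"angular":[0,0,0],"jaw":1},{"translation":[-270,-253,-55],"angular":[0,0,0],"jaw":1}]'
python3 -m creep '[{"translation":[-40,-37,0],"angular":[0,0,0],"jaw":1},{"translation":[-80,-75,0],"angular":[0,0,0],"jaw":1},{"translation":[-120,-112,0],"angular":[0,0,0],"jaw":1},{"translation":[-160,-150,4],"angular":[0,0,-0.0136],"jaw":1},{"translation":[-190,-178,8],"angular":[0,0,-0.0136],"jaw":1},{"translation":[-205,-193,8],"angular":[0,0,-0.0136],"jaw":1},{"translation":[-205,-193,8],"angular":[0,0,-0.0136],"jaw":1},{"translation":[-205,-193,8],"angular":[0,0,-0.0136],"jaw":1}]'
python3 - <<'E'
from plan import *
import cv2
o=ctrl.get_obs(); im=ctrl.get_image("wrist"); i=ctrl.camera_info("wrist")
cv2.imwrite("pics/w1.png",im[:,:,::-1]); print(i)
print([d for d in ctrl.look_for("wrist","bottle_mid")])
print(cradle(o["ee_pos"]),o["ee_pos"],o["ft_force"],rel(now(),pose(60,270,0)))
E
```

```text
t: 1.6
ee_pos: [349.6, 297.9, 278.0]
orientation: [0.366, 3.12, 0.001]
ft_force: [0.6, -0.3, -0.4]
width: 87.9
grasp_force: 0.0
t: 2.6
ee_pos: [503.1, 64.5, 269.7]
orientation: [-0.345, -3.122, -0.0]
ft_force: [-0.6, -0.0, -0.2]
width: 87.6
grasp_force: 0.0
{'camera_matrix': array([[325.1922621 ,   0.        , 281.38813394],
       [  0.        , 325.1922621 , 207.79378465],
       [  0.        ,   0.        ,   1.        ]]), 'world_from_camera': array([[ 2.17517583e-01, -9.34714875e-01, -2.81059075e-01,
         4.26847181e+02],
       [ 9.76055217e-01,  2.08753038e-01,  6.11423149e-02,
         8.22964087e+01],
       [ 1.52130449e-03, -2.87628705e-01,  9.57740786e-01,
         4.31289241e+02],
       [ 0.00000000e+00,  0.00000000e+00,  0.00000000e+00,
         1.00000000e+00]])}
[{'rect': [200.6, 0.7, 273.8, 80.8], 'score': 0.82}, {'rect': [179.8, 268.3, 247.8, 391.4], 'score': 0.64}, {'rect': [247.5, 158.1, 321.6, 267.8], 'score': 0.62}, {'rect': [388.7, 139.3, 444.6, 179.1], 'score': 0.34}]
[59.89598431 -0.84853533] [503.08897129  64.53566932 269.66421816] [-0.60007582 -0.04708697 -0.24657913] ([-1.0, -0.4, -0.2], [0.0001, -0.0001, 0.001])
```

View pics/w1.png

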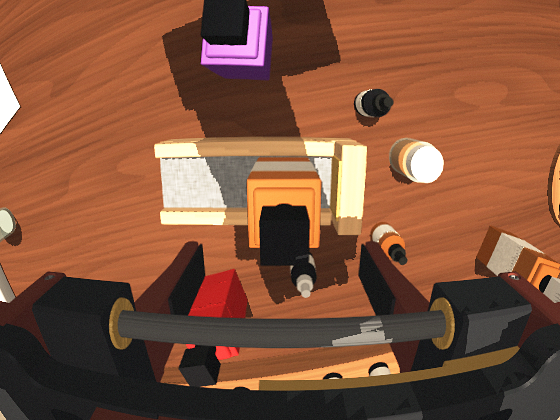

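The wrist picture shows the black cap at columns 260–309, down to row 265. It lies centrally between the finger tips at (203,245) and (362,245). The cradle's rails run level in the picture, so the tool is aligned with the channel.

```bash
python3 - <<'E'
from plan import *
i=ctrl.camera_info("wrist");K=np.array(i["camera_matrix"]);W=np.array(i["world_from_camera"])
def fr(u,v,z):
    d=np.array([u-K[0,2],v-K[1,2]])/K[0,0]; t=np.hypot(*d); v_=np.array([d[0]/t*np.sin(t),-d[1]/t*np.sin(t),-np.cos(t)])
    D=W[:3,:3]@v_; return cradle(W[:3,3]+D*(z-W[2,3])/D[2]).round(1)
import cv2
im=cv2.imread("pics/w1.png")
for r in(255,262): print(r,np.where(im[r,240:330].max(1)<45)[0][[0,-1]]+240)
print("cap far edge",fr(260,264,240),fr(309,264,240))
print("body shoulder",fr(247,183,180),fr(321,178,180),fr(249,247,180),fr(319,247,180))
print("rails end/stop",fr(162,223,68),fr(161,143,68),fr(361,233,100),fr(367,147,100),fr(336,147,100))
p=lambda a,b:print(rel(pose(*a),pose(*b)))
# sequence about pivot
for px in(88,90):
  for th in range(0,91,10):
    t=np.radians(th); h=150; X=px+h*np.sin(t)-30*np.cos(t); Z=50+h*np.cos(t)+30*np.sin(t); print(px,th,round(X,1),round(Z,1))
E
```

```text
255 [260 302]
262 [260 307]
cap far edge [72.7 16.8] [40.6 16.8]
body shoulder [ 86.  -24.2] [ 27.3 -28.3] [86.  30.9] [26.8 30.9]
rails end/stop [206.5  49.8] [198.9 -48.7] [-30.3  49.7] [-30.6 -45.8] [  2.4 -44.9]
88 0 58.0 200.0
88 10 84.5 202.9
88 20 111.1 201.2
88 30 137.0 194.9
88 40 161.4 184.2
88 50 183.6 169.4
88 60 202.9 151.0
88 70 218.7 129.5
88 80 230.5 105.6
88 90 238.0 80.0
90 0 60.0 200.0
90 10 86.5 202.9
90 20 113.1 201.2
90 30 139.0 194.9
90 40 163.4 184.2
90 50 185.6 169.4
90 60 204.9 151.0
90 70 220.7 129.5
90 80 232.5 105.6
90 90 240.0 80.0
```

```bash
python3 -m creep '[{"translation":[-1,3,0],"angular":[0,0,0],"jaw":1},{"translation":[-1,3,10],"angular":[0,0,0],"jaw":1},{"translation":[-1,3,25],"angular":[0,0,0],"jaw":0.9},{"translation":[-1,3,40],"angular":[0,0,0],"jaw":0.8},{"translation":[-1,3,55],"angular":[0,0,0],"jaw":0.7},{"translation":[-1,3,65],"angular":[0,0,0],"jaw":0.6},{"translation":[-1,3,65],"angular":[0,0,0],"jaw":0.46},{"translation":[-1,3,65],"angular":[0,0,0],"jaw":0.46}]'
cat > rows.py <<'E'
from plan import *
import sys
PX=float(sys.argv[1]); 
def tcp(th,phi,d,px=PX):
    t,f=np.radians([th,phi]); h=173
    X=px+h*np.sin(t)-30*np.cos(t)-d*np.sin(f); Z=50+h*np.cos(t)+30*np.sin(t)-d*np.cos(f)
    return pose(X,Z,phi)
w=eval(sys.argv[2]) # waypoints (th,phi,d)
for a,b in zip(w,w[1:]):
    A=tcp(*a); print(a,b)
    for k in range(1,9):
        q=np.array(a)+(np.array(b)-np.array(a))*k/8; t,r=rel(A,tcp(*q)); print("  ",t,r[0])
E
python3 rows.py 87 '[(0,0,18),(8,8,18),(16,16,18)]'
python3 - <<'E'
from plan import *
o=ctrl.get_obs();print(cradle(o["ee_pos"]),o["ee_pos"][2],o["width"],o["ft_force"],o["grasp_force"],o["qpos"])
E
```

```text
t: 3.7
ee_pos: [505.5, 66.8, 205.0]
orientation: [0.345, 3.122, 0.0]
ft_force: [-0.2, 0.4, 0.2]
width: 40.8
grasp_force: 0.0
(0, 0, 18) (8, 8, 18)
   [-0.0, -2.7, -0.5] -0.0175
   [-0.0, -5.4, -1.0] -0.0349
   [0.0, -8.2, -1.4] -0.0524
   [0.0, -10.9, -1.7] -0.0698
   [-0.0, -13.6, -2.0] -0.0873
   [-0.0, -16.4, -2.3] -0.1047
   [0.0, -19.1, -2.5] -0.1222
   [-0.0, -21.9, -2.7] -0.1396
(8, 8, 18) (16, 16, 18)
   [-0.0, -2.7, -0.5] -0.0175
   [0.0, -5.4, -1.0] -0.0349
   [-0.0, -8.2, -1.4] -0.0524
   [0.0, -10.9, -1.7] -0.0698
   [-0.0, -13.6, -2.0] -0.0873
   [0.0, -16.4, -2.3] -0.1047
   [-0.0, -19.1, -2.5] -0.1222
   [0.0, -21.9, -2.7] -0.1396
[57.16645725  0.99677072] 204.9536464210678 40.84375951695123 [-0.21488222  0.43153324  0.20282613] 0.0 [ 1.08038670e-01  2.78066450e-01  1.89698583e+00  3.59847234e-06
  9.66000095e-01 -1.24250698e+00]
```

```bash
python3 -m creep '[{"translation":[0,-2.7,-0.5],"angular":[-0.0175,0,0],"jaw":0.46},{"translation":[0,-5.4,-1],"angular":[-0.035,0,0],"jaw":0.46},{"translation":[0,-8.2,-1.4],"angular":[-0.0525,0,0],"jaw":0.46},{"translation":[0,-10.9,-1.7],"angular":[-0.07,0,0],"jaw":0.46},{"translation":[0,-13.6,-2],"angular":[-0.0873,0,0],"jaw":0.46},{"translation":[0,-16.4,-2.3],"angular":[-0.1047,0,0],"jaw":0.46},{"translation":[0,-19.1,-2.5],"angular":[-0.1222,0,0],"jaw":0.46},{"translation":[0,-21.9,-2.7],"angular":[-0.14,0,0],"jaw":0.46}]'
python3 - <<'E'
from plan import *
import cv2
o=ctrl.get_obs();p,R=now();print(cradle(p),p[2],rel((p,R),pose(78.8,207.4,8)))
im=ctrl.get_image("side");cv2.imwrite("pics/s2.png",cv2.resize(im[170:330,200:400,::-1],None,fx=3.5,fy=3.5))
E
```

```text
t: 4.7
ee_pos: [500.3, 45.2, 207.4]
orientation: [0.343, 3.1, 0.219]
ft_force: [0.7, 0.2, -0.7]
width: 39.9
grasp_force: 0.1
[79.33194446  0.65915312] 207.36139369651445 ([0.7, 0.5, 0.0], [0.0015, -0.0, 0.0])
```

View pics/s2.png

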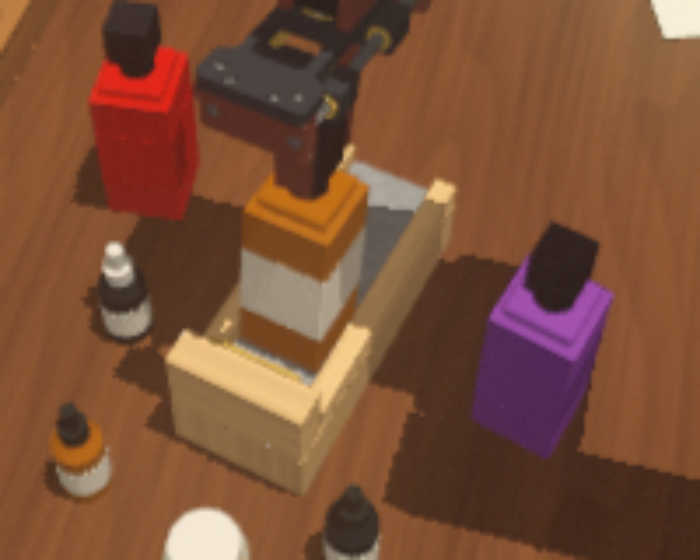

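The bottle, at (305,270) in the crop, is leaning, the near finger is behind the cap, and the cradle is undisturbed. I'll carry on tipping.

```bash
python3 -m creep '[{"translation":[0,-2.7,-0.5],"angular":[-0.0175,0,0],"jaw":0.46},{"translation":[0,-5.4,-1],"angular":[-0.035,0,0],"jaw":0.46},{"translation":[0,-8.2,-1.4],"angular":[-0.0525,0,0],"jaw":0.46},{"translation":[0,-10.9,-1.7],"angular":[-0.07,0,0],"jaw":0.46},{"translation":[0,-13.6,-2],"angular":[-0.0873,0,0],"jaw":0.46},{"translation":[0,-16.4,-2.3],"angular":[-0.1047,0,0],"jaw":0.46},{"translation":[0,-19.1,-2.5],"angular":[-0.1222,0,0],"jaw":0.46},{"translation":[0,-21.9,-2.7],"angular":[-0.14,0,0],"jaw":0.46}]'
python3 -m creep '[{"translation":[0,-2.7,-0.5],"angular":[-0.0175,0,0],"jaw":0.46},{"translation":[0,-5.4,-1],"angular":[-0.035,0,0],"jaw":0.46},{"translation":[0,-8.2,-1.4],"angular":[-0.0525,0,0],"jaw":0.46},{"translation":[0,-10.9,-1.7],"angular":[-0.07,0,0],"jaw":0.46},{"translation":[0,-13.6,-2],"angular":[-0.0873,0,0],"jaw":0.46},{"translation":[0,-16.4,-2.3],"angular":[-0.1047,0,0],"jaw":0.46},{"translation":[0,-19.1,-2.5],"angular":[-0.1222,0,0],"jaw":0.46},{"translation":[0,-21.9,-2.7],"angular":[-0.14,0,0],"jaw":0.46}]'
python3 - <<'E'
from plan import *
import cv2
o=ctrl.get_obs();p,R=now();print(cradle(p),p[2],o["qpos"])
im=ctrl.get_image("side");cv2.imwrite("pics/s3.png",cv2.resize(im[170:330,200:400,::-1],None,fx=3.5,fy=3.5))
E
```

```text
t: 5.75
ee_pos: [495.5, 23.7, 207.0]
orientation: [0.338, 3.062, 0.433]
ft_force: [0.3, 0.5, -0.2]
width: 40.0
grasp_force: 0.0
t: 6.75
ee_pos: [490.7, 2.5, 203.5]
orientation: [0.333, 3.01, 0.643]
ft_force: [-1.5, -0.5, -0.1]
width: 40.3
grasp_force: 0.0
[123.16627496   0.64306615] 203.48931440606 [-0.28059214  0.2760821   1.98371614  0.51556425  0.97506497 -1.94490075]
```

View pics/s3.png

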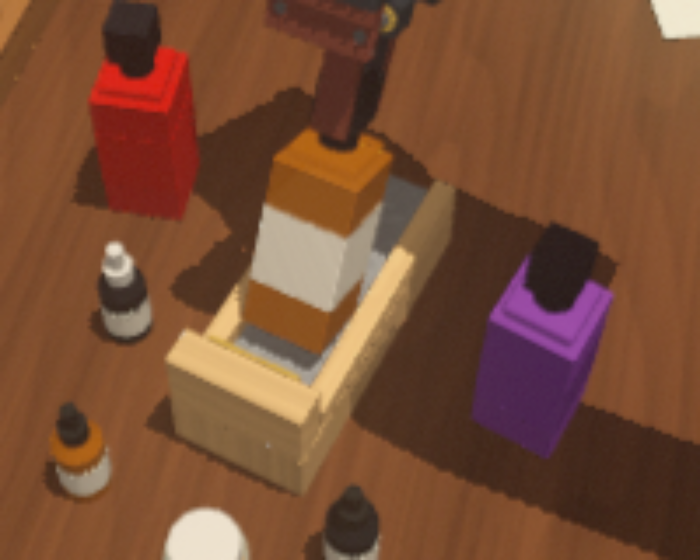

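```bash
cat > ik.py <<'E'
from plan import *
from scipy.optimize import least_squares
from rows import tcp
D=[([1.318,.423,1.63,0,1.089,-.019],[144.766,607.986,222.675]),([0.108039,0.278066,1.896986,0,.966,-1.2425],[505.5,66.8,204.95]),
 ([-0.28059214,0.2760821,1.98371614,0.51556425,0.97506497,-1.94490075],[490.7,2.5,203.5])]
E_=lambda s,v:Ro.from_euler(s,v).as_matrix()
def fk(q,k):
    A=E_("z",q[0])
    p=np.array([k[4],0,k[0]])+E_("y",q[1])@[0,0,k[1]]+E_("y",q[1]+q[2])@[k[5],0,k[2]]
    R=A@E_("y",q[1]+q[2])@E_("z",q[3])@E_("y",q[4])@E_("z",q[5]+k[6])
    return A@p+R[:,2]*k[3],R
o=ctrl.get_obs();D.append((o["qpos"],o["ee_pos"]))
def res(k): return np.concatenate([fk(q,k)[0]-p for q,p in D]+[.05*(np.array(k[4:6]))])
k=least_squares(res,[300,450,400,250,0,0,0]).x
R=now()[1]; r0=fk(o["qpos"],k)[1]; d=r0.T@R; k[6]+=np.arctan2(d[1,0],d[0,0])
print(k.round(2),res(k).round(1)); print((fk(o["qpos"],k)[1]-R).round(3).tolist())
q=np.array(o["qpos"])
def solve(P,q):
    f=lambda q:np.concatenate([fk(q,k)[0]-P[0],200*(fk(q,k)[1]-P[1]).ravel()])
    s=least_squares(f,q);return s.x,s.cost
if __name__=="__main__":
    for w in[(32,32,18),(40,40,18),(48,48,18),(56,56,17),(64,60,16),(75,60,15),(90,60,14),(90,65,14),(90,45,14),(90,30,14)]:
        q,c=solve(tcp(*w),q); print(w,q.round(2),round(c,2))
E
python3 ik.py 87 '[]'
```

```text
[ 284.67  594.66  486.9   338.8   -29.89   44.55 3557.85] [ 11.5  -3.    0.2   0.4 -11.9  -0.6   0.5  -0.2   0.2   0.5  -0.1   0.2
  -1.5   2.2]
[[0.0, 0.0, 0.0], [0.0, -0.0, -0.0], [0.0, -0.0, 0.0]]
(32, 32, 18) [-0.41  0.32  1.99  0.65  1.04 -2.15] 0.0
(40, 40, 18) [-0.52  0.4   1.99  0.75  1.13 -2.33] 0.0
(48, 48, 18) [-0.62  0.49  1.98  0.82  1.22 -2.48] 0.0
(56, 56, 17) [-0.7   0.59  1.95  0.86  1.32 -2.6 ] 0.0
(64, 60, 16) [-0.74  0.66  1.93  0.87  1.37 -2.66] 0.0
(75, 60, 15) [-0.77  0.72  1.91  0.86  1.35 -2.7 ] 0.0
(90, 60, 14) [-0.79  0.8   1.89  0.85  1.32 -2.75] 0.0
(90, 65, 14) [-0.81  0.85  1.87  0.87  1.39 -2.79] 0.0
(90, 45, 14) [-0.71  0.66  1.95  0.77  1.11 -2.63] 0.0
(90, 30, 14) [-0.6   0.55  2.    0.63  0.9  -2.43] 0.0
```

```bash
cat > ik2.py <<'E'
from ik import *
def tilt(P,psi,d):   # turn about tool y through the cap centre, d ahead of... cap centre lies d behind TCP
    c=P[0]-P[1][:,2]*d; R=P[1]@E_("y",np.radians(psi)); return c+R[:,2]*d,R
if __name__=="__main__":
  for w in[(24,24,18),(48,48,18),(64,60,16),(90,60,14),(90,65,14)]:
    for psi in(-40,-20,20,40):
        s,c=solve(tilt(tcp(*w),psi,w[2]),q); print(w,psi,s.round(2),round(c,2))
E
python3 ik2.py 87 '[]'
```

```text
[ 284.67  594.66  486.9   338.8   -29.89   44.55 3557.85] [ 11.5  -3.    0.2   0.4 -11.9  -0.6   0.5  -0.2   0.2   0.5  -0.1   0.2
  -1.5   2.2]
[[0.0, 0.0, 0.0], [0.0, -0.0, -0.0], [0.0, -0.0, 0.0]]
(24, 24, 18) -40 [-0.21  0.12  2.44  2.03  0.35 -3.34] 0.0
(24, 24, 18) -20 [-0.27  0.15  2.21  0.82  0.58 -2.2 ] 0.0
(24, 24, 18) 20 [-0.25  0.44  1.77  0.39  1.34 -1.85] 0.0
(24, 24, 18) 40 [-0.22  0.62  1.58  0.32  1.68 -1.81] 0.0
(48, 48, 18) -40 [-0.71  0.41  2.43  1.73  0.95 -3.32] 0.0
(48, 48, 18) -20 [-0.69  0.4   2.2   1.17  1.01 -2.79] 0.0
(48, 48, 18) 20 [-0.53  0.61  1.77  0.6   1.49 -2.32] 0.0
(48, 48, 18) 40 [-0.43  0.75  1.58  0.45  1.76 -2.24] 0.0
(64, 60, 16) -40 [-0.88  0.63  2.37  1.62  1.17 -3.35] 0.0
(64, 60, 16) -20 [-0.83  0.61  2.15  1.18  1.2  -2.94] 0.0
(64, 60, 16) 20 [-0.64  0.76  1.72  0.65  1.59 -2.51] 0.0
(64, 60, 16) 40 [-0.52  0.87  1.54  0.48  1.83 -2.45] 0.0
(90, 60, 14) -40 [-0.95  0.82  2.32  1.6   1.18 -3.49] 0.0
(90, 60, 14) -20 [-0.89  0.76  2.11  1.17  1.17 -3.05] 0.0
(90, 60, 14) 20 [-0.68  0.88  1.68  0.62  1.54 -2.58] 0.0
(90, 60, 14) 40 [-0.56  0.98  1.5   0.43  1.78 -2.5 ] 0.0
(90, 65, 14) -40 [-0.97  0.86  2.3   1.57  1.24 -3.45] 0.0
(90, 65, 14) -20 [-0.91  0.82  2.08  1.17  1.25 -3.06] 0.0
(90, 65, 14) 20 [-0.7   0.92  1.67  0.64  1.6  -2.63] 0.0
(90, 65, 14) 40 [-0.57  1.01  1.48  0.46  1.82 -2.56] 0.0
```

```bash
cat > path.py <<'E'
from ik2 import *
def P(th,phi,psi,d): return tilt(tcp(th,phi,d),psi,d)
W=[(24,24,0,18),(32,31,9,18),(40,38,18,17),(48,44,25,16),(56,50,25,15),(64,50,25,14),(72,50,25,13),(80,50,25,12),(86,50,25,11),(91,50,25,10)]
for a,b in zip(W,W[1:]):
    q,c=solve(P(*b),q); p=P(*b)[0];print(b,q.round(2),round(c,2),cradle(p).round(),round(p[2]))
    for k in(2,4,6,8):
        v=np.array(a)+(np.array(b)-np.array(a))*k/8; print("  ",*rel(P(*a),P(*v)))
E
python3 path.py 87 '[]' | tail -n +3
```

```text
[[0.0, 0.0, 0.0], [0.0, -0.0, -0.0], [0.0, -0.0, 0.0]]
(32, 31, 9, 18) [-0.38  0.39  1.89  0.54  1.19 -2.06] 0.0 [144.  -3.] 197
   [0.7, -5.5, -1.0] [-0.0305, 0.0393, -0.0006]
   [1.4, -11.0, -1.8] [-0.0611, 0.0785, -0.0024]
   [2.1, -16.6, -2.4] [-0.0915, 0.1177, -0.0054]
   [2.8, -22.2, -2.8] [-0.1219, 0.1569, -0.0096]
(40, 38, 18, 17) [-0.44  0.51  1.8   0.54  1.39 -2.16] 0.0 [165.  -5.] 189
   [0.8, -5.5, -1.1] [-0.0301, 0.0393, -0.0054]
   [1.6, -11.1, -2.0] [-0.0599, 0.0785, -0.0119]
   [2.3, -16.8, -2.8] [-0.0896, 0.1177, -0.0196]
   [3.0, -22.4, -3.4] [-0.1189, 0.1569, -0.0286]
(48, 44, 25, 16) [-0.48  0.62  1.72  0.52  1.53 -2.24] 0.0 [185.  -7.] 178
   [0.7, -5.7, -1.0] [-0.0248, 0.0305, -0.0085]
   [1.4, -11.4, -1.7] [-0.0493, 0.0611, -0.0177]
   [2.0, -17.1, -2.3] [-0.0735, 0.0916, -0.0277]
   [2.5, -22.9, -2.8] [-0.0975, 0.1221, -0.0384]
(56, 50, 25, 15) [-0.54  0.69  1.7   0.55  1.57 -2.34] 0.0 [203.  -6.] 163
   [0.2, -5.7, -0.7] [-0.0237, -0.0, -0.0111]
   [0.4, -11.5, -1.3] [-0.0475, 0.0, -0.0221]
   [0.4, -17.3, -1.6] [-0.0712, -0.0, -0.0332]
   [0.4, -23.1, -1.8] 
[... 451 characters left out ...]
24.2, 2.2] [0.0, 0.0, 0.0]
(80, 50, 25, 12) [-0.6   0.78  1.67  0.51  1.53 -2.41] 0.0 [244.  -5.] 103
   [-0.6, -6.0, 1.0] [0.0, 0.0, 0.0]
   [-1.3, -11.9, 2.2] [0.0, 0.0, 0.0]
   [-2.0, -17.7, 3.6] [0.0, 0.0, 0.0]
   [-2.9, -23.5, 5.2] [0.0, 0.0, 0.0]
(86, 50, 25, 11) [-0.61  0.81  1.67  0.5   1.51 -2.43] 0.0 [250.  -5.] 86
   [-0.7, -4.3, 1.2] [0.0, 0.0, 0.0]
   [-1.4, -8.5, 2.6] [0.0, 0.0, 0.0]
   [-2.2, -12.7, 4.0] [0.0, 0.0, 0.0]
   [-3.1, -16.9, 5.6] [0.0, 0.0, 0.0]
(91, 50, 25, 10) [-0.61  0.83  1.66  0.5   1.5  -2.44] 0.0 [254.  -4.] 71
   [-0.7, -3.4, 1.3] [0.0, 0.0, 0.0]
   [-1.5, -6.8, 2.7] [0.0, 0.0, 0.0]
   [-2.3, -10.1, 4.1] [0.0, 0.0, 0.0]
   [-3.1, -13.4, 5.7] [0.0, 0.0, 0.0]
```

```bash
python3 -m creep '[{"translation":[0.3,-2.7,-0.5],"angular":[-0.0152,0.0196,0],"jaw":0.46},{"translation":[0.7,-5.5,-1],"angular":[-0.0305,0.0393,-0.0006],"jaw":0.46},{"translation":[1,-8.2,-1.4],"angular":[-0.0458,0.0589,-0.0015],"jaw":0.46},{"translation":[1.4,-11,-1.8],"angular":[-0.061,0.0785,-0.0024],"jaw":0.46},{"translation":[1.8,-13.8,-2.1],"angular":[-0.0763,0.0981,-0.004],"jaw":0.46},{"translation":[2.1,-16.6,-2.4],"angular":[-0.0915,0.1177,-0.0054],"jaw":0.46},{"translation":[2.5,-19.4,-2.6],"angular":[-0.1067,0.1373,-0.0075],"jaw":0.46},{"translation":[2.8,-22.2,-2.8],"angular":[-0.122,0.157,-0.0096],"jaw":0.46}]'
python3 -m creep '[{"translation":[0.4,-2.7,-0.5],"angular":[-0.015,0.0196,-0.0026],"jaw":0.46},{"translation":[0.8,-5.5,-1.1],"angular":[-0.03,0.0393,-0.0054],"jaw":0.46},{"translation":[1.2,-8.3,-1.6],"angular":[-0.045,0.0589,-0.0086],"jaw":0.46},{"translation":[1.6,-11.1,-2],"angular":[-0.06,0.0785,-0.012],"jaw":0.46},{"translation":[2,-14,-2.4],"angular":[-0.0748,0.0981,-0.0156],"jaw":0.46},{"translation":[2.3,-16.8,-2.8],"angular":[-0.0896,0.1177,-0.0196],"jaw":0.46},{"translation":[2.7,-19.6,-3.1],"angular":[-0.1043,0.1373,-0.024],"jaw":0.46},{"translation":[3,-22.4,-3.4],"angular":[-0.119,0.157,-0.0286],"jaw":0.46}]'
python3 -m creep '[{"translation":[0.4,-2.8,-0.5],"angular":[-0.0124,0.0152,-0.004],"jaw":0.47},{"translation":[0.7,-5.7,-1],"angular":[-0.0248,0.0305,-0.0085],"jaw":0.47},{"translation":[1,-8.5,-1.4],"angular":[-0.037,0.0458,-0.013],"jaw":0.47},{"translation":[1.4,-11.4,-1.7],"angular":[-0.0493,0.061,-0.0177],"jaw":0.47},{"translation":[1.7,-14.2,-2],"angular":[-0.0614,0.0763,-0.0227],"jaw":0.47},{"translation":[2,-17.1,-2.3],"angular":[-0.0735,0.0916,-0.0277],"jaw":0.47},{"translation":[2.3,-20,-2.6],"angular":[-0.0855,0.1068,-0.033],"jaw":0.47},{"translation":[2.5,-22.9,-2.8],"angular":[-0.0975,0.122,-0.0384],"jaw":0.47}]'
python3 - <<'E'
from plan import *
import cv2
o=ctrl.get_obs();p,R=now();print(cradle(p),p[2],np.round(o["qpos"],2))
im=ctrl.get_image("side");cv2.imwrite("pics/s4.png",cv2.resize(im[140:300,210:410,::-1],None,fx=3.5,fy=3.5))
E
```

```text
t: 7.8
ee_pos: [483.3, -17.9, 196.9]
orientation: [-0.258, -2.92, -0.837]
ft_force: [0.4, -0.5, -0.7]
width: 40.4
grasp_force: 0.1
t: 8.8
ee_pos: [476.3, -38.0, 188.7]
orientation: [-0.151, -2.74, -0.989]
ft_force: [0.1, 0.5, 0.8]
width: 40.4
grasp_force: 0.2
t: 9.8
ee_pos: [470.5, -57.3, 177.2]
orientation: [-0.053, -2.595, -1.105]
ft_force: [-0.2, -0.9, 0.1]
width: 41.6
grasp_force: 0.2
[185.89475636  -6.08203557] 177.21943004734857 [-0.48  0.62  1.72  0.52  1.53 -2.24]
```

View pics/s4.png

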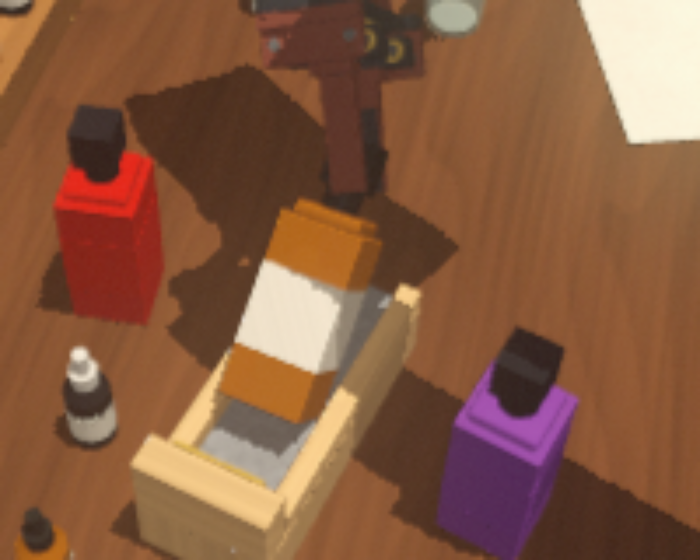

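The bottle leans about 48° and is held between the fingers at the cap (345,200). Now the last part down.

```bash
python3 -m creep '[{"translation":[0.1,-2.8,-0.4],"angular":[-0.0119,0,-0.0055],"jaw":0.48},{"translation":[0.2,-5.7,-0.7],"angular":[-0.0237,0,-0.011],"jaw":0.48},{"translation":[0.3,-8.6,-1],"angular":[-0.0356,0,-0.0166],"jaw":0.48},{"translation":[0.4,-11.5,-1.3],"angular":[-0.0475,0,-0.022],"jaw":0.48},{"translation":[0.4,-14.4,-1.5],"angular":[-0.0593,0,-0.0277],"jaw":0.48},{"translation":[0.4,-17.3,-1.6],"angular":[-0.0712,0,-0.0332],"jaw":0.48},{"translation":[0.4,-20.2,-1.7],"angular":[-0.083,0,-0.0388],"jaw":0.48},{"translation":[0.4,-23.1,-1.8],"angular":[-0.095,0,-0.0443],"jaw":0.48}]'
python3 -m creep '[{"translation":[0,-3,-0.3],"angular":[0,0,0],"jaw":0.49},{"translation":[0.1,-6.1,-0.5],"angular":[0,0,0],"jaw":0.49},{"translation":[0.1,-9.1,-0.7],"angular":[0,0,0],"jaw":0.5},{"translation":[0.2,-12.2,-0.9],"angular":[0,0,0],"jaw":0.5},{"translation":[0.1,-15.3,-1],"angular":[0,0,0],"jaw":0.51},{"translation":[0.1,-18.4,-1],"angular":[0,0,0],"jaw":0.51},{"translation":[0,-21.4,-1],"angular":[0,0,0],"jaw":0.51},{"translation":[0,-24.5,-0.9],"angular":[0,0,0],"jaw":0.52}]'
python3 -m creep '[{"translation":[-0.1,-3,0.1],"angular":[0,0,0],"jaw":0.52},{"translation":[-0.2,-6.1,0.2],"angular":[0,0,0],"jaw":0.53},{"translation":[-0.4,-9.1,0.4],"angular":[0,0,0],"jaw":0.53},{"translation":[-0.6,-12.2,0.7],"angular":[0,0,0],"jaw":0.54},{"translation":[-0.8,-15.2,1],"angular":[0,0,0],"jaw":0.54},{"translation":[-1,-18.2,1.3],"angular":[0,0,0],"jaw":0.55},{"translation":[-1.2,-21.2,1.7],"angular":[0,0,0],"jaw":0.55},{"translation":[-1.5,-24.2,2.2],"angular":[0,0,0],"jaw":0.55}]'
python3 - <<'E'
from plan import *
import cv2
o=ctrl.get_obs();p,R=now();print(cradle(p),p[2],np.round(o["qpos"],2))
im=ctrl.get_image("side");cv2.imwrite("pics/s5.png",cv2.resize(im[140:300,210:410,::-1],None,fx=3.5,fy=3.5))
E
```

```text
t: 10.85
ee_pos: [467.0, -74.8, 162.4]
orientation: [-0.017, -2.555, -1.243]
ft_force: [-0.3, -0.2, -0.7]
width: 42.1
grasp_force: 0.3
t: 11.85
ee_pos: [463.8, -90.8, 144.1]
orientation: [-0.018, -2.555, -1.242]
ft_force: [-0.5, -0.2, -0.6]
width: 45.6
grasp_force: 0.3
t: 12.85
ee_pos: [461.2, -104.0, 123.9]
orientation: [-0.018, -2.555, -1.242]
ft_force: [-0.8, 0.7, -0.0]
width: 48.2
grasp_force: 0.3
[233.54155415  -4.87582532] 123.88064584244509 [-0.58  0.75  1.68  0.52  1.54 -2.39]
```

View pics/s5.png

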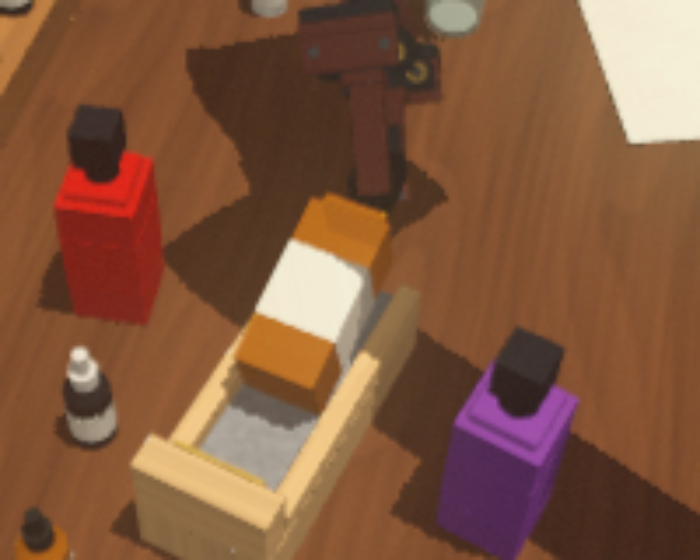

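About 70° now, still supported, and the foot has barely moved. I'll lower it the rest of the way.

```bash
python3 -m creep '[{"translation":[-0.3,-3,0.5],"angular":[0,0,0],"jaw":0.55},{"translation":[-0.6,-6,1],"angular":[0,0,0],"jaw":0.56},{"translation":[-1,-9,1.6],"angular":[0,0,0],"jaw":0.56},{"translation":[-1.3,-11.9,2.2],"angular":[0,0,0],"jaw":0.57},{"translation":[-1.7,-14.8,2.9],"angular":[0,0,0],"jaw":0.57},{"translation":[-2,-17.7,3.6],"angular":[0,0,0],"jaw":0.57},{"translation":[-2.5,-20.6,4.4],"angular":[0,0,0],"jaw":0.58},{"translation":[-2.9,-23.5,5.2],"angular":[0,0,0],"jaw":0.58}]'
python3 -m creep '[{"translation":[-0.3,-2.1,0.6],"angular":[0,0,0],"jaw":0.58},{"translation":[-0.7,-4.3,1.2],"angular":[0,0,0],"jaw":0.58},{"translation":[-1,-6.4,1.9],"angular":[0,0,0],"jaw":0.58},{"translation":[-1.4,-8.5,2.6],"angular":[0,0,0],"jaw":0.58},{"translation":[-1.8,-10.6,3.3],"angular":[0,0,0],"jaw":0.58},{"translation":[-2.2,-12.7,4],"angular":[0,0,0],"jaw":0.58},{"translation":[-2.6,-14.8,4.8],"angular":[0,0,0],"jaw":0.58},{"translation":[-3.1,-16.9,5.6],"angular":[0,0,0],"jaw":0.58}]'
python3 - <<'E'
from plan import *
import cv2
o=ctrl.get_obs();p,R=now();print(cradle(p),p[2],np.round(o["qpos"],2))
im=ctrl.get_image("side");cv2.imwrite("pics/s6.png",cv2.resize(im[140:300,210:410,::-1],None,fx=3.5,fy=3.5))
E
```

```text
t: 13.9
ee_pos: [459.3, -114.4, 102.1]
orientation: [-0.018, -2.555, -1.242]
ft_force: [-0.6, 0.1, -0.7]
width: 50.7
grasp_force: 0.3
t: 14.9
ee_pos: [458.5, -120.2, 85.0]
orientation: [-0.018, -2.555, -1.242]
ft_force: [-0.1, 0.0, -0.3]
width: 50.9
grasp_force: 0.3
[249.94979041  -4.01194483] 85.00978540883554 [-0.61  0.82  1.66  0.51  1.51 -2.43]
```

View pics/s6.png

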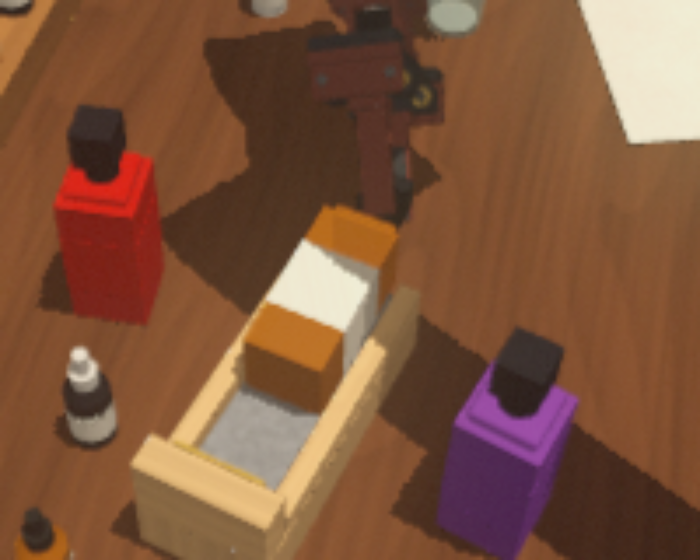

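The bottle is within a few degrees of lying down. I'll do the last few mm, then open the fingers.

```bash
python3 -m creep '[{"translation":[-0.3,-1.7,0.6],"angular":[0,0,0],"jaw":0.58},{"translation":[-0.7,-3.4,1.3],"angular":[0,0,0],"jaw":0.58},{"translation":[-1.1,-5.1,2],"angular":[0,0,0],"jaw":0.58},{"translation":[-1.5,-6.8,2.7],"angular":[0,0,0],"jaw":0.58},{"translation":[-1.9,-8.5,3.4],"angular":[0,0,0],"jaw":0.58},{"translation":[-2.3,-10.1,4.1],"angular":[0,0,0],"jaw":0.58},{"translation":[-2.7,-11.8,4.9],"angular":[0,0,0],"jaw":0.58},{"translation":[-3.1,-13.4,5.7],"angular":[0,0,0],"jaw":0.58}]'
python3 - <<'E'
from plan import *
o=ctrl.get_obs();print(cradle(o["ee_pos"]),o["ee_pos"][2],o["ft_force"],o["moment"],o["grasp_force"])
ctrl.get_image("side");print([(np.round(d["rect"]),round(d["score"],2)) for d in ctrl.look_for("side","bottle_mid")])
E
```

```text
t: 15.95
ee_pos: [457.9, -124.0, 72.7]
orientation: [-0.016, -2.553, -1.246]
ft_force: [-3.3, -7.5, 17.2]
width: 51.0
grasp_force: 9.0
[253.75359497  -3.81239912] 72.68308627027604 [-3.29584701 -7.46884685 17.16388089] [1.80479482 0.77477488 0.7948897 ] 9.04016945118201
[(array([334., 237., 374., 304.]), 0.97), (array([228., 171., 258., 232.]), 0.96), (array([281., 193., 327., 261.]), 0.76), (array([246., 222., 330., 309.]), 0.71)]
```

The 17 N upward reaction means the upper finger is pressing on the bottle, so the bottle is down. I'll open, then withdraw along the fingers.

```bash
python3 -m creep '[{"translation":[0,2,0],"angular":[0,0,0],"jaw":0.65},{"translation":[0,2,0],"angular":[0,0,0],"jaw":0.72},{"translation":[0,2,0],"angular":[0,0,0],"jaw":0.8},{"translation":[0,2,0],"angular":[0,0,0],"jaw":0.8},{"translation":[0,2,-10],"angular":[0,0,0],"jaw":0.8},{"translation":[0,2,-35],"angular":[0,0,0],"jaw":0.8},{"translation":[0,2,-70],"angular":[0,0,0],"jaw":0.8},{"translation":[0,2,-110],"angular":[0,0,0],"jaw":0.8}]'
python3 - <<'E'
from plan import *
import cv2
o=ctrl.get_obs();print(cradle(o["ee_pos"]),o["ee_pos"][2],o["ft_force"],o["grasp_force"])
print(rel(now(),pose(315,140,0)))
im=ctrl.get_image("top");cv2.imwrite("pics/t2.png",im[:,:,::-1])
# amber/black extents along the channel axis at z~110 (bottle top) , z~96 cap
for x in range(40,330,5):
    z=110
    c,s=np.cos(CP[2]),np.sin(CP[2]); W=[CP[0]+c*x,CP[1]+s*x,z]; u,v=proj("top",W)[0].round().astype(int); print(x,im[v,u].tolist(),end="; ")
E
```

```text
t: 17.05
ee_pos: [487.3, -208.2, 137.2]
orientation: [-0.018, -2.554, -1.243]
ft_force: [0.3, -0.1, -0.6]
width: 70.2
grasp_force: 0.0
[329.50043074  43.28409781] 137.2085370715261 [ 0.2565511  -0.11704376 -0.64241469] 0.0
([35.3, 11.4, 26.8], [0.8602, -0.4089, 0.1907])
40 [146, 142, 131]; 45 [156, 151, 139]; 50 [165, 158, 146]; 55 [156, 150, 138]; 60 [158, 151, 140]; 65 [158, 152, 139]; 70 [168, 161, 150]; 75 [167, 160, 151]; 80 [168, 162, 151]; 85 [213, 127, 69]; 90 [204, 129, 78]; 95 [206, 129, 80]; 100 [203, 125, 75]; 105 [205, 129, 80]; 110 [204, 127, 78]; 115 [206, 127, 77]; 120 [245, 251, 240]; 125 [242, 242, 224]; 130 [242, 241, 224]; 135 [242, 241, 223]; 140 [242, 241, 223]; 145 [242, 242, 224]; 150 [243, 242, 226]; 155 [242, 242, 225]; 160 [243, 242, 226]; 165 [242, 242, 225]; 170 [242, 242, 225]; 175 [243, 245, 228]; 180 [210, 129, 78]; 185 [213, 134, 85]; 190 [210, 131, 82]; 195 [211, 130, 81]; 200 [213, 132, 84]; 205 [212, 135, 84]; 210 [216, 135, 85]; 215 [177, 104, 59]; 220 [185, 109, 63]; 225 [23, 22, 30]; 230 [35, 34, 33]; 235 [30, 36, 33]; 240 [31, 33, 33]; 245 [29, 36, 34]; 250 [28, 31, 26]; 255 [25, 25, 25]; 260 [21, 28, 28]; 265 [34, 34, 31]; 270 [29, 31, 33]; 275 [113, 72, 49]; 280 [115, 74, 54]; 285 [111, 72, 52]; 290 [117, 73, 55]; 295 [115, 72, 51]; 300 [116, 73, 52]; 305 [114, 74, 54]; 310 [114, 73, 49]; 315 [120, 78, 58]; 320 [115, 74, 52]; 325 [117, 75, 53];
```

The laid bottle shows its foot at x≈83, body to 215 and cap end at ≈273, which is right for lying flat. Next I'll set the tool upright, shut, beyond the cap.

```bash
python3 -m creep '[{"translation":[0,0,-5],"angular":[0.14,-0.067,0.031],"jaw":0.5},{"translation":[5,1.5,0],"angular":[0.28,-0.133,0.062],"jaw":0.2},{"translation":[10,3,5],"angular":[0.42,-0.2,0.093],"jaw":0},{"translation":[16,5,10],"angular":[0.56,-0.266,0.124],"jaw":0},{"translation":[22,7,16],"angular":[0.7,-0.333,0.155],"jaw":0},{"translation":[30,10,22],"angular":[0.82,-0.39,0.182],"jaw":0},{"translation":[35.3,11.4,26.8],"angular":[0.8602,-0.4089,0.1907],"jaw":0},{"translation":[35.3,11.4,26.8],"angular":[0.8602,-0.4089,0.1907],"jaw":0}]'
python3 - <<'E'
from plan import *
o=ctrl.get_obs();print(cradle(o["ee_pos"]),o["ee_pos"][2],rel(now(),pose(300,68,0)),o["qpos"])
E
```

```text
t: 18.1
ee_pos: [447.6, -182.9, 139.5]
orientation: [0.343, 3.122, -0.0]
ft_force: [0.6, -0.2, 0.8]
width: 0.3
grasp_force: 0.0
[313.4462008   -0.91451114] 139.54303535925817 ([-0.9, 13.4, 71.5], [-0.0, 0.0006, 0.0011]) [-4.12511672e-01  3.43144020e-01  1.99864251e+00  1.24284673e-04
  7.99223174e-01 -1.76431655e+00]
```

```bash
python3 -m creep '[{"translation":[-1,2,12],"angular":[0,0,0],"jaw":0},{"translation":[-1,4,25],"angular":[0,0,0],"jaw":0},{"translation":[-1,6,38],"angular":[0,0,0],"jaw":0},{"translation":[-1,8,50],"angular":[0,0,0],"jaw":0},{"translation":[-1,10,62],"angular":[0,0,0],"jaw":0},{"translation":[-1,13,70],"angular":[0,0,0],"jaw":0},{"translation":[-1,13,72],"angular":[0,0,0],"jaw":0},{"translation":[-1,13,72],"angular":[0,0,0],"jaw":0}]'
python3 -m creep '[{"translation":[0,3,0],"angular":[0,0,0],"jaw":0},{"translation":[0,6,0],"angular":[0,0,0],"jaw":0},{"translation":[0,9,0],"angular":[0,0,0],"jaw":0},{"translation":[0,12,0],"angular":[0,0,0],"jaw":0},{"translation":[0,15,0],"angular":[0,0,0],"jaw":0},{"translation":[0,18,0],"angular":[0,0,0],"jaw":0},{"translation":[0,21,0],"angular":[0,0,0],"jaw":0},{"translation":[0,24,0],"angular":[0,0,0],"jaw":0}]'
python3 - <<'E'
from plan import *
o=ctrl.get_obs();print(cradle(o["ee_pos"]),o["ee_pos"][2],o["ft_force"])
E
```

```text
t: 19.1
ee_pos: [452.0, -171.3, 67.0]
orientation: [0.345, 3.122, -0.001]
ft_force: [0.1, -0.0, 0.0]
width: 0.5
grasp_force: 0.0
t: 20.1
ee_pos: [457.0, -147.8, 66.9]
orientation: [0.345, 3.122, -0.001]
ft_force: [-1.8, -2.3, -0.2]
width: 0.2
grasp_force: 0.8
[277.16340463   0.58811203] 66.93420427674396 [-1.81086995 -2.31888315 -0.17092612]
```

```bash
for i in 1 2; do :; done; python3 -m creep '[{"translation":[0,4,0],"angular":[0,0,0],"jaw":0},{"translation":[0,8,0],"angular":[0,0,0],"jaw":0},{"translation":[0,12,0],"angular":[0,0,0],"jaw":0},{"translation":[0,16,0],"angular":[0,0,0],"jaw":0},{"translation":[0,20,0],"angular":[0,0,0],"jaw":0},{"translation":[0,24,0],"angular":[0,0,0],"jaw":0},{"translation":[0,28,0],"angular":[0,0,0],"jaw":0},{"translation":[0,32,0],"angular":[0,0,0],"jaw":0}]'
python3 -m creep '[{"translation":[0,4,0],"angular":[0,0,0],"jaw":0},{"translation":[0,8,0],"angular":[0,0,0],"jaw":0},{"translation":[0,12,0],"angular":[0,0,0],"jaw":0},{"translation":[0,16,0],"angular":[0,0,0],"jaw":0},{"translation":[0,20,0],"angular":[0,0,0],"jaw":0},{"translation":[0,24,0],"angular":[0,0,0],"jaw":0},{"translation":[0,28,0],"angular":[0,0,0],"jaw":0},{"translation":[0,30,0],"angular":[0,0,0],"jaw":0}]'
python3 - <<'E'
from plan import *
o=ctrl.get_obs();print(cradle(o["ee_pos"]),o["ee_pos"][2],o["ft_force"])
E
```

```text
t: 21.1
ee_pos: [464.1, -116.4, 66.9]
orientation: [0.346, 3.122, -0.001]
ft_force: [-0.9, -1.6, -0.8]
width: 0.2
grasp_force: 0.7
t: 22.1
ee_pos: [470.7, -87.1, 66.9]
orientation: [0.345, 3.122, -0.001]
ft_force: [-0.1, -1.9, -0.1]
width: 0.4
grasp_force: 0.8
[214.9826465    0.62989493] 66.92531416688476 [-0.05660482 -1.88472225 -0.10685356]
```

Now slow steps until the stop is felt.

```bash
python3 -m creep '[{"translation":[0,1,0],"angular":[0,0,0],"jaw":0},{"translation":[0,2,0],"angular":[0,0,0],"jaw":0},{"translation":[0,3,0],"angular":[0,0,0],"jaw":0},{"translation":[0,4,0],"angular":[0,0,0],"jaw":0},{"translation":[0,5,0],"angular":[0,0,0],"jaw":0},{"translation":[0,6,0],"angular":[0,0,0],"jaw":0},{"translation":[0,7,0],"angular":[0,0,0],"jaw":0},{"translation":[0,7,0],"angular":[0,0,0],"jaw":0}]'
python3 -m creep '[{"translation":[0,0.3,0],"angular":[0,0,0],"jaw":0},{"translation":[0,0.6,0],"angular":[0,0,0],"jaw":0},{"translation":[0,0.9,0],"angular":[0,0,0],"jaw":0},{"translation":[0,1.2,0],"angular":[0,0,0],"jaw":0},{"translation":[0,1.5,0],"angular":[0,0,0],"jaw":0},{"translation":[0,1.8,0],"angular":[0,0,0],"jaw":0},{"translation":[0,2,0],"angular":[0,0,0],"jaw":0},{"translation":[0,2,0],"angular":[0,0,0],"jaw":0}]'
```

```text
t: 23.1
ee_pos: [472.2, -80.5, 66.9]
orientation: [0.346, 3.122, -0.001]
ft_force: [-0.3, -0.9, -0.3]
width: 0.5
grasp_force: 0.4
t: 24.1
ee_pos: [472.6, -78.6, 66.9]
orientation: [0.346, 3.122, -0.001]
ft_force: [-1.1, -1.4, -0.7]
width: 0.1
grasp_force: 0.7
```

```bash
python3 -m creep '[{"translation":[0,0.3,0],"angular":[0,0,0],"jaw":0},{"translation":[0,0.6,0],"angular":[0,0,0],"jaw":0},{"translation":[0,0.9,0],"angular":[0,0,0],"jaw":0},{"translation":[0,1.2,0],"angular":[0,0,0],"jaw":0},{"translation":[0,1.5,0],"angular":[0,0,0],"jaw":0},{"translation":[0,1.8,0],"angular":[0,0,0],"jaw":0},{"translation":[0,2,0],"angular":[0,0,0],"jaw":0},{"translation":[0,2,0],"angular":[0,0,0],"jaw":0}]'
python3 - <<'E'
from plan import *
o=ctrl.get_obs();print(cradle(o["ee_pos"]),o["ee_pos"][2],o["ft_force"])
E
```

```text
t: 25.1
ee_pos: [473.0, -76.6, 66.9]
orientation: [0.346, 3.122, -0.001]
ft_force: [-1.2, -1.0, -0.9]
width: 0.4
grasp_force: 0.7
[204.22383934   0.66568592] 66.93154623864477 [-1.24219166 -0.95404944 -0.88546585]
```

```bash
python3 -m creep '[{"translation":[0,0.2,0],"angular":[0,0,0],"jaw":0},{"translation":[0,0.4,0],"angular":[0,0,0],"jaw":0},{"translation":[0,0.6,0],"angular":[0,0,0],"jaw":0},{"translation":[0,0.8,0],"angular":[0,0,0],"jaw":0},{"translation":[0,1,0],"angular":[0,0,0],"jaw":0},{"translation":[0,1.2,0],"angular":[0,0,0],"jaw":0},{"translation":[0,1.5,0],"angular":[0,0,0],"jaw":0},{"translation":[0,1.5,0],"angular":[0,0,0],"jaw":0}]'
```

```text
t: 26.1
ee_pos: [473.4, -75.2, 66.9]
orientation: [0.345, 3.122, -0.001]
ft_force: [-0.3, -1.3, -0.6]
width: 0.7
grasp_force: 0.7
```

```bash
python3 -m creep '[{"translation":[0,0.2,0],"angular":[0,0,0],"jaw":0},{"translation":[0,0.4,0],"angular":[0,0,0],"jaw":0},{"translation":[0,0.6,0],"angular":[0,0,0],"jaw":0},{"translation":[0,0.8,0],"angular":[0,0,0],"jaw":0},{"translation":[0,1,0],"angular":[0,0,0],"jaw":0},{"translation":[0,1.2,0],"angular":[0,0,0],"jaw":0},{"translation":[0,1.5,0],"angular":[0,0,0],"jaw":0},{"translation":[0,1.5,0],"angular":[0,0,0],"jaw":0}]'
```

```text
t: 27.1
ee_pos: [473.7, -73.7, 66.9]
orientation: [0.345, 3.122, -0.001]
ft_force: [-0.2, -0.7, -0.6]
width: 0.5
grasp_force: 0.7
```

```bash
python3 -m creep '[{"translation":[0,0.2,0],"angular":[0,0,0],"jaw":0},{"translation":[0,0.4,0],"angular":[0,0,0],"jaw":0},{"translation":[0,0.6,0],"angular":[0,0,0],"jaw":0},{"translation":[0,0.8,0],"angular":[0,0,0],"jaw":0},{"translation":[0,1,0],"angular":[0,0,0],"jaw":0},{"translation":[0,1.2,0],"angular":[0,0,0],"jaw":0},{"translation":[0,1.5,0],"angular":[0,0,0],"jaw":0},{"translation":[0,1.5,0],"angular":[0,0,0],"jaw":0}]'
```

```text
t: 28.1
ee_pos: [473.5, -73.2, 66.9]
orientation: [-0.345, -3.122, 0.003]
ft_force: [-3.5, -11.0, 0.8]
width: 0.6
grasp_force: 5.3
```

```bash
python3 - <<'E'
from plan import *
import cv2
print(cradle(ctrl.get_obs()["ee_pos"]))
im=ctrl.get_image("top");cv2.imwrite("pics/t3.png",im[:,:,::-1])
sd=ctrl.get_image("side");cv2.imwrite("pics/s7.png",sd[:,:,::-1])
c,s=np.cos(CP[2]),np.sin(CP[2])
for cam,I_ in(("top",im),("side",sd)):
  print(cam)
  for x in range(-36,22,3):
    W=[CP[0]+c*x,CP[1]+s*x,105]; u,v=proj(cam,W)[0].round().astype(int); print(x,I_[v,u].tolist(),end="; ")
E
```

```text
[200.74851677   0.32757705]
top
-36 [112, 72, 52]; -33 [110, 69, 47]; -30 [106, 66, 46]; -27 [119, 83, 61]; -24 [239, 201, 144]; -21 [237, 190, 131]; -18 [236, 198, 138]; -15 [235, 193, 134]; -12 [233, 189, 130]; -9 [233, 189, 133]; -6 [236, 194, 135]; -3 [235, 196, 136]; 0 [214, 165, 108]; 3 [180, 123, 70]; 6 [190, 114, 68]; 9 [190, 116, 72]; 12 [187, 115, 67]; 15 [189, 115, 69]; 18 [189, 117, 69]; 21 [189, 117, 69]; side
-36 [147, 113, 75]; -33 [175, 137, 88]; -30 [243, 201, 137]; -27 [250, 208, 143]; -24 [248, 206, 142]; -21 [245, 204, 139]; -18 [244, 202, 139]; -15 [243, 202, 139]; -12 [247, 205, 139]; -9 [253, 212, 147]; -6 [229, 187, 96]; -3 [192, 147, 65]; 0 [114, 73, 39]; 3 [181, 110, 39]; 6 [200, 122, 40]; 9 [204, 127, 44]; 12 [204, 126, 43]; 15 [203, 125, 39]; 18 [203, 125, 43]; 21 [203, 126, 41];
```

The force jumped to 11.5 N and the pictures show amber right up against the stop, so the bottle is flush. I'll back off along the channel, then rise clear.

```bash
python3 -m creep '[{"translation":[0,-2,0],"angular":[0,0,0],"jaw":0},{"translation":[0,-6,0],"angular":[0,0,0],"jaw":0},{"translation":[0,-15,0],"angular":[0,0,0],"jaw":0},{"translation":[0,-30,0],"angular":[0,0,0],"jaw":0},{"translation":[0,-45,-15],"angular":[0,0,0],"jaw":0},{"translation":[0,-55,-50],"angular":[0,0,0],"jaw":0},{"translation":[0,-60,-100],"angular":[0,0,0],"jaw":0},{"translation":[0,-60,-150],"angular":[0,0,0],"jaw":0}]'
python3 -m creep '[{"translation":[0,0,-20],"angular":[0,0,0],"jaw":0},{"translation":[0,0,-40],"angular":[0,0,0],"jaw":0},{"translation":[0,0,-50],"angular":[0,0,0],"jaw":0},{"translation":[0,0,-50],"angular":[0,0,0],"jaw":0},{"translation":[0,0,-50],"angular":[0,0,0],"jaw":0},{"translation":[0,0,-50],"angular":[0,0,0],"jaw":0},{"translation":[0,0,-50],"angular":[0,0,0],"jaw":0},{"translation":[0,0,-50],"angular":[0,0,0],"jaw":0}]'
python3 - <<'E'
from plan import *
im=ctrl.get_image("top"); sd=ctrl.get_image("side")
c,s=np.cos(CP[2]),np.sin(CP[2])
for cam,I_,xs in(("top",im,[*range(-9,15,3),*range(176,200,3)]),("side",sd,range(-9,15,3))):
  print(cam)
  for x in xs:
    W=[CP[0]+c*x,CP[1]+s*x,100]; u,v=proj(cam,W)[0].round().astype(int); print(x,I_[v,u].tolist(),end="; ")
for l in("dropper_a","jar","beaker","spare","bottle_mid"): print(l,[(np.round(d["rect"]).tolist(),round(d["score"],2)) for d in ctrl.look_for("top",l)][:5])
E
```

```text
t: 29.2
ee_pos: [460.2, -131.9, 219.4]
orientation: [0.348, 3.121, -0.001]
ft_force: [-0.0, -0.4, 0.4]
width: 0.5
grasp_force: 0.0
t: 30.2
ee_pos: [460.7, -130.6, 266.6]
orientation: [-0.345, -3.123, 0.001]
ft_force: [-0.8, -0.9, -0.1]
width: 0.4
grasp_force: 0.0
top
-9 [238, 196, 138]; -6 [238, 203, 142]; -3 [215, 165, 107]; 0 [179, 124, 69]; 3 [197, 121, 74]; 6 [189, 114, 67]; 9 [191, 118, 70]; 12 [189, 117, 69]; 176 [63, 61, 60]; 179 [22, 27, 29]; 182 [29, 32, 34]; 185 [32, 32, 39]; 188 [39, 38, 36]; 191 [23, 23, 20]; 194 [33, 33, 34]; 197 [28, 31, 33]; side
-9 [229, 187, 124]; -6 [212, 171, 110]; -3 [208, 166, 83]; 0 [145, 104, 45]; 3 [104, 65, 33]; 6 [166, 98, 37]; 9 [182, 109, 36]; 12 [182, 109, 36]; dropper_a [([254.0, 178.0, 265.0, 193.0], 0.69), ([213.0, 180.0, 227.0, 199.0], 0.64), ([210.0, 244.0, 225.0, 256.0], 0.63), ([238.0, 208.0, 301.0, 237.0], 0.61), ([408.0, 171.0, 425.0, 186.0], 0.59)]
jar [([193.0, 215.0, 212.0, 233.0], 0.82)]
beaker [([418.0, 222.0, 448.0, 244.0], 0.89)]
spare [([131.0, 147.0, 172.0, 179.0], 0.92)]
bottle_mid [([238.0, 210.0, 300.0, 237.0], 0.93), ([288.0, 157.0, 312.0, 188.0], 0.91), ([248.0, 264.0, 278.0, 290.0], 0.66)]
```

The bottle is flush against the stop, the bystanders are where they were, and the arm is clear. I'm handing in the job.

```bash
python3 -c "
from workcell import ctrl
print(ctrl.close_job())"
```

```text
the job is handed in; nothing more can be done
None
```

The bottle was tipped and steadied down onto its side, then pushed back until its foot met the brass stop (force rose to about 11.5 N); the other items look unmoved, the arm is clear, and the job was handed in at about 30 s.

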